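# Push the refill canister into the packed topping rack

## Robot

A 6-joint arm with a two-finger parallel gripper is mounted at the origin on the work surface. World frame = base frame: x ahead of the robot, y to its left, z up, the work surface at z = 0. Lengths are in m, angles in rad, forces in N, time in s.
With the tool pointing down it reaches from about 0.375 to 0.9 m from the base axis. Payload 3.1 kg.
Tool frame: the origin (TCP) lies on the centre line of the jaws, within the pads' length; the fingertips stand 19 mm ahead of it and the grasp point (between the pads) is the TCP; z points along the fingers, y is the direction in which the jaws open and shut (so a half turn about z gives the same grasp; the last joint's range is limited). The gripper opens to 85 mm and grips with 20 to 120 N. Pads are 22 mm wide; open, the fingers measure 114 mm over their backs; the gripper's body (76 mm by 85 mm) begins 54 mm behind the grasp point. The pads swing forward as they close: fully open they stand 13 mm farther back than shut.
Start: joints at [1.141, 0.527, 1.433, -0, 1.181, -0.178], TCP at [0.156, 0.605, 0.25] pointing down, gripper open.
Joint ranges: [-3.08, 3.08], [-0.75, 2.2], [0.22, 2.44], [-1.43, 4.57], [0, 2.65], [-2.85, 2.85]. Speed limits (rad/s): [2.79, 2.79, 3.14, 3.14, 3.14, 3.14].

## Interface

Orientations are given as a unit quaternion [x, y, z, w].
In Python, from station import manip, imaging, workorder gives the robot as it stands.
- The arm moves only by the shell command python3 -m creep 'ROWS' [FORCE]. ROWS is a JSON object of lists of equal length, an entry for each row: "claw": the finger opening in cm, from 0 to 8.54; "dp": the shift along the tool's x, y, z in cm, a list of three; "roll": the turn about the tool's z in rad. In form: {"claw": [claw, ...], "dp": [[dx, dy, dz], ...], "roll": [roll, ...]}. A call has 1 to 12 rows; each row is the pose to reach, as a shift and turn from the pose commanded when the call began, along the tool's axes at that moment; what a row does not reach only later rows make up. A row lasts 1/10 s, in which the tool goes at most 50 mm and 8.59 degrees, less where a joint would pass 70% of its speed; a pose out of reach is approached as far as the arm can. A call with a gripper value outside its range is refused whole. The fingers move at their own pace and stop on an object; FORCE is the grip in N (left out, the last holds). Time passes only in rows, so rows that repeat a pose let the fingers close. It gives the time, the measured TCP pose, the force and the opening at its end, in the units of the state.
- manip.sense(): the state, without advancing time (a new reading comes with each control period).
- imaging.snapshot(name): name is "scene" or "top" or "wrist"; returns a dict with "image" (420x560x3 uint8, red, green, blue), "z_map" (420x560 float32, m along the optical axis (not along the pixel's ray), 0 where there is no reading), "vfov" (degrees; the focal length in pixels is half the picture's height over the tangent of half this angle, whatever the lens; pixels are square), "cx", "cy" (the principal point, pixels), "R" (3x3) and "t" (3): a world point X has camera coordinates R X + t. Camera axes: x right, y down, z forward; pixel columns grow to the right and rows downward; lengths in m; the calibration is good to about 2 mm. A picture is of the moment at which its call begins.
- workorder.sign_off(): hands the job in, once; it reports no verdict.
The state is a dict: "t": time; "q": joint angles; "qd": joint speeds; "tau": joint torques, N m; "tcp_pos": TCP position; "tool_rot": TCP orientation; "force": force on the tool from outside, world axes, zero at the start; "ft_torque": the same for the moment, N m; "finger_gap": opening from 0.0 (shut) to 1.0 (fully open).
Only numpy, scipy, OpenCV 4.12 (cv2) and the standard library are available. Lean on these libraries where they do the work, as an engineer would, in place of code of your own. Each camera call takes 0.05 s, during which the arm holds its last target.

## Task

Take the yellow refill canister by its handle and push it, nose first, into the narrow gap between the orange and the green canister in the rack, nudging the row apart until you feel it pressing on the rubber stop at the back; then let go and leave it standing there. Push gently: never lean hard on the neighbours or the stop, keep the whole row upright in the rack, and leave the blue canister and the other things on the counter where they are.

Things in the scene. Friction and masses are not known exactly. Their poses are not given: they have to be found in the camera images.
- rack: open aluminium rack that holds the row, fixed. Origin: centre of its underside; x points into the rack (open front to back), y to its left, z up. Floor top 12 mm above the counter, from x = -60 mm (front edge, no lip) to +90 mm; side walls 66 mm high, inner faces at y = +-89 mm: 178 mm inside, five canisters take 170 mm, so the new one ends near y = 0
- rack_front (a point): middle of the front edge of the rack floor. Behind it, across the back of the rack, 37 to 71 mm above the counter, runs a black rubber stop pad 170 mm wide. The stop is adjustable: its face stands anywhere from 100 to 118 mm behind this edge; it is not measured, so find it by feel. It is sprung and gives about 1 mm per 8 N, 6 mm at most
- refill_c (a point): centre (42 mm above the underside) of the yellow refill canister, standing on the counter to one side: 34 mm thick (y), 92 mm long (x), 84 mm high to the lid, 0.25 to 0.5 kg. x points to its nose: the far 32 mm taper in plan to an 8 mm wide rounded nose. On the lid, centred, stands a yellow handle block 36 (x) by 14 (y) by 40 mm high, 42 to 82 mm above this point
- spare_c (a point): centre of the blue canister with handle, same shape as the yellow one, standing on the other side of the rack; leave it alone
- row_a_c (a point): centre (42 mm above the underside) of the red canister in the row: body as the yellow one's, flat lid without handle, 6 mm rounded upright edges at its front end, standing loose on the rack floor, nose to the back. Order from the rack's left (+y): red, orange, gap, green, white
- row_b_c (a point): centre (42 mm above the underside) of the orange canister in the row: body as the yellow one's, flat lid without handle, 6 mm rounded upright edges at its front end, standing loose on the rack floor, nose to the back. The gap between orange and green is 13 to 20 mm wide; the canisters slide apart when pushed, unequally, as red and white stand 1 to 22 mm off the walls
- row_c_c (a point): centre (42 mm above the underside) of the green canister in the row: body as the yellow one's, flat lid without handle, 6 mm rounded upright edges at its front end, standing loose on the rack floor, nose to the back. The gap between orange and green is 13 to 20 mm wide; the canisters slide apart when pushed, unequally, as red and white stand 1 to 22 mm off the walls
- row_d_c (a point): centre (42 mm above the underside) of the white canister in the row: body as the yellow one's, flat lid without handle, 6 mm rounded upright edges at its front end, standing loose on the rack floor, nose to the back. Order from the rack's left (+y): red, orange, gap, green, white
- sauce: clear sauce bottle with red cap, 52 mm across, 160 mm high; origin at the centre of its underside; bystander
- bowl: white bowl, 110 mm across, 50 mm high; origin under its centre; bystander
- scoop: steel spoon with a wooden handle, 190 mm long, lying on the counter; origin beneath its middle; bystander
Things that resemble listed ones, but are neither listed nor needed, are in the scene too. Of the things that look like the part that bears refill_c, the middle-sized one is meant. There is more than one size of the rack; the job needs the larger.

How it is judged:
On the way, in this order (a step that is already met when the one before it is completed fails the run):
1. the yellow canister is entering the gap between orange and green, upright (x of refill_c in the frame of rack above -0.06 m and y of refill_c in the frame of row_b_c below -0.015 m and y of refill_c in the frame of row_c_c above 0.015 m and z of refill_c in the frame of rack below 0.066 m and angle between refill_c's own z axis and vertical below 0.2 rad), for 0.1 s.
2. it is pressed home on the rubber stop with at least 3 N, in the row (contact force between refill and pad_c0 above 3 N and y of refill_c in the frame of row_b_c below -0.028 m and y of refill_c in the frame of row_c_c above 0.028 m and x of refill_c in the frame of rack above -0.009 m and z of refill_c in the frame of rack below 0.06 m), for 0.2 s.
At the end, for the whole second after the job is handed in: the yellow canister stands on the rack floor between the orange and the green one, its nose pointing to the back and within 4 mm of the rubber stop, upright within 0.1 rad and in line with the rack within 0.1 rad, at rest; the four others stand upright within 0.1 rad in the rack (y of refill_c in the frame of row_b_c below -0.028 m and y of refill_c in the frame of row_c_c above 0.028 m and x of refill_c in the frame of rack above -0.009 m and z of refill_c in the frame of rack below 0.06 m and angle between each of refill_c, row_a_c, row_b_c, row_c_c, row_d_c's own z axis and vertical below 0.1 rad and angle between the x axis of refill_c and the x axis of rack, either way round below 0.1 rad and x of pad_c0 in the frame of refill_c between 0.03 and 0.054 m and x of each of row_a_c, row_b_c, row_c_c, row_d_c in the frame of rack above -0.03 m and z of each of row_a_c, row_b_c, row_c_c, row_d_c in the frame of rack below 0.064 m and linear speed of refill below 0.01 m/s); the robot touches nothing.
It fails at once if the yellow canister presses on the rubber stop with more than 25 N (contact force between refill and pad_c0 above 25 N).
It fails at once if the yellow canister presses on the orange canister with more than 25 N (contact force between refill and row_b above 25 N).
It fails at once if the yellow canister presses on the green canister with more than 25 N (contact force between refill and row_c above 25 N).
It fails at once if a canister of the row tips by more than 0.3 rad (angle between any of row_a_c, row_b_c, row_c_c, row_d_c's own z axis and vertical above 0.3 rad).
It fails at once if the blue canister or another bystander is moved by more than 20 mm (distance of any of spare_c, sauce, bowl, scoop from where it was at the start of the episode above 0.02 m).
It also fails if it takes over 72 s, if anything falls off the work surface, if the arm or the gripper's body presses on something with over 40 N, if the wrist force passes 120 N, or if a joint passes its speed limit or range.

## Working session

There is one attempt and no reset: what is moved stays moved. The work goes in short steps, Python scripts to look and compute and a shell command to move; the robot and the scene stay as the last step left them, time stands still between calls to the robot, and variables do not carry over. Pictures are saved under pics/ and viewed, and the job is handed in when it is done.

```bash
mkdir -p pics; ls
cat > h.py <<'E'
import numpy as np,cv2
from station import manip, imaging, workorder
def snap(n,f):
    s=imaging.snapshot(n); cv2.imwrite('pics/'+f+'.png',s['image'][:,:,::-1]); np.savez('pics/'+f+'.npz',**s); return s
def world(s,u=None,v=None):
    H,W=s['z_map'].shape; f=H/2/np.tan(np.radians(float(s['vfov']))/2)
    U,V=np.meshgrid(np.arange(W),np.arange(H)); z=s['z_map']
    P=np.stack([(U-s['cx'])/f*z,(V-s['cy'])/f*z,z],-1)
    return (P-s['t'])@s['R']
E
python3 - <<'E'
from h import *
for n in ['scene','top','wrist']:
    s=snap(n,n+'0'); print(n,s['vfov'],s['cx'],s['cy'],s['R'].round(3).tolist(),s['t'])
print(manip.sense())
E
```

```text
pics
scene 45.43504799338699 275.426296606313 210.3877247521788 [[0.339, 0.941, 0.01], [0.786, -0.277, -0.553], [-0.518, 0.196, -0.833]] [-0.11918561 -0.36113302  1.63752749]
top 46.96628482457182 276.22491353463323 209.9697357391992 [[0.121, -0.993, 0.002], [-0.971, -0.119, -0.207], [0.205, 0.023, -0.978]] [-0.07519822  0.47822325  1.32058991]
wrist 58.2830495240769 278.48150981331844 208.9326869599458 [[0.25, 0.968, -0.003], [0.925, -0.238, 0.296], [0.285, -0.077, -0.955]] [-0.62340313 -0.0385374   0.38095761]
{'t': 0.15, 'q': array([ 1.14049522e+00,  5.28261868e-01,  1.43357468e+00,  7.06964528e-06,
        1.18142067e+00, -1.78476837e-01]), 'qd': array([ 0.00081767, -0.00194377, -0.00480941, -0.0007463 ,  0.00056015,
       -0.00059299]), 'tau': array([ 1.38839252e-03, -4.42742050e+01, -1.78275883e+01, -2.08658162e-04,
        5.49849137e-03,  2.96402156e-06]), 'tcp_pos': array([0.15547391, 0.604833  , 0.24956332]), 'tool_rot': array([ 1.25580992e-01,  9.92083022e-01, -7.93043394e-04, -2.52562616e-04]), 'force': array([-0.30115994, -0.72366601,  0.70076641]), 'ft_torque': array([-0.01087293,  0.01098109,  0.00511088]), 'finger_gap': 1.0022115051701037}
```

View pics/scene0.png

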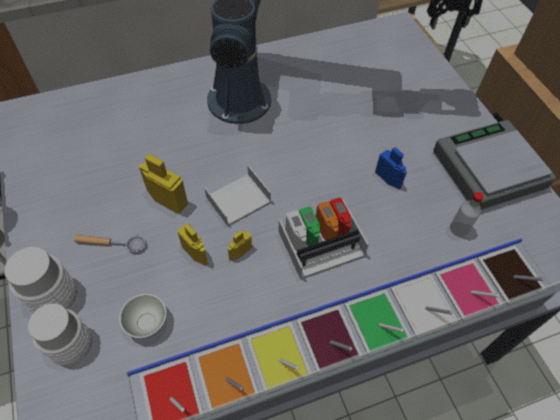

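View pics/top0.png

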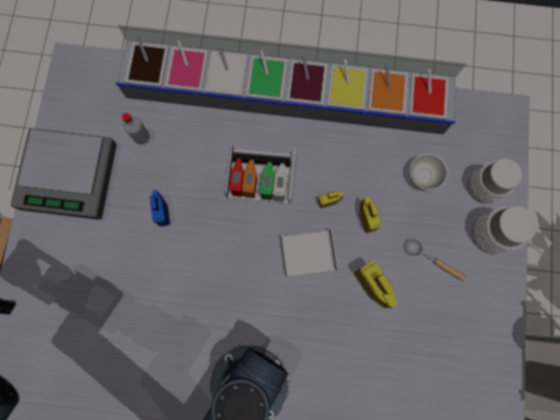

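View pics/wrist0.png

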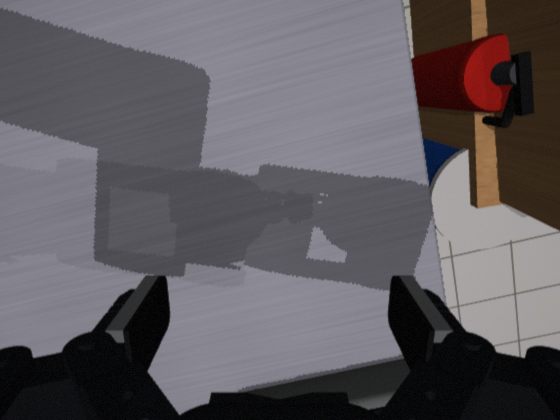

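The top view shows three yellow canisters: small at (331,199), middle at (371,214) and large at (378,285). The rack with the row is at (262,176), the smaller empty rack at (308,253), blue at (158,208), sauce at (133,128), the bowl at (427,172) and the scoop at (435,258). Next I'll measure these.

Run:
```python
from h import *
for n in ['top0','scene0']:
    s=dict(np.load(f'pics/{n}.npz')); P=world(s); im=s['image']; hsv=cv2.cvtColor(im,cv2.COLOR_RGB2HSV)
    big=cv2.resize(im[130:310,210:430] if n=='top0' else im[170:290,160:400],None,fx=3.3,fy=3.3,interpolation=cv2.INTER_CUBIC); cv2.imwrite(f'pics/{n}_z.png',big[:,:,::-1])
    print(n)
    for name,lo,hi in [('yel',(24,150,60),(34,255,255)),('blue',(110,150,60),(125,255,255)),('org',(8,180,80),(17,255,255)),('grn',(50,150,60),(75,255,255)),('red',(0,180,80),(6,255,255))]:
        m=cv2.inRange(hsv,np.array(lo),np.array(hi))
        k,lab,st,c=cv2.connectedComponentsWithStats(m)
        for i in range(1,k):
            if st[i,4]<60: continue
            Q=P[(lab==i)&(s['z_map']>0)]
            if len(Q)==0 : continue
            Q=Q[Q[:,2]>0.01]
            if len(Q)<10: continue
            zt=np.percentile(Q[:,2],98)
            T=Q
            r=cv2.minAreaRect(T[:,:2].astype(np.float32))
            print(name,c[i].round(),st[i,4],'ztop',zt.round(4),'rect',np.round(r[0],4),np.round(r[1],4),round(r[2],1))
```

```text
top0
yel [347.  88.] 844 ztop 0.1043 rect [ 0.8613 -0.177 ] [0.0824 0.1077] 89.3
yel [330. 198.] 187 ztop 0.0963 rect [ 0.5363 -0.1671] [0.0217 0.0645] 22.1
yel [370. 215.] 308 ztop 0.1268 rect [ 0.5018 -0.2758] [0.0865 0.0295] 24.4
yel [378. 284.] 681 ztop 0.1776 rect [ 0.305  -0.3109] [0.1238 0.0429] 38.9
blue [285. 103.] 768 ztop 0.1044 rect [ 7.898e-01 -1.000e-04] [0.9672 0.0083] 90.0
blue [157. 207.] 299 ztop 0.1265 rect [0.4499 0.3128] [0.0871 0.0323] 16.1
org [388.  92.] 878 ztop 0.1046 rect [ 0.8617 -0.2952] [0.1062 0.0833] 0.1
org [249. 179.] 216 ztop 0.1007 rect [0.5676 0.0693] [0.0976 0.0362] 0.8
grn [266.  78.] 837 ztop 0.104 rect [0.862  0.0586] [0.1084 0.0817] 0.1
grn [269. 169.] 78 ztop 0.1021 rect [0.587  0.0191] [0.0674 0.0223] 7.5
grn [266. 190.] 79 ztop 0.0998 rect [0.5296 0.0163] [0.0225 0.0256] 6.9
red [429.  96.] 886 ztop 0.1047 rect [ 0.8612 -0.413 ] [0.0838 0.1088] 89.6
red [237. 177.] 210 ztop 0.1016 rect [0.5681 0.1036] [0.0992 0.0336] 0.3
scene0
yel [161. 178.] 783 ztop 0.1756 rect [ 0.3092 -0.3154] [0.1297 0.0446] 40.2
yel [191. 239.] 375 ztop 0.1244 rect [ 0.5074 -0.2831] [0.0888 0.0318] 36.3
yel [239. 241.] 232 ztop 0.0946 rect [ 0.5428 -0.1691] [0.0233 0.0653] 23.8
yel [278. 354.] 1570 ztop 0.1009 rect [ 0.861  -0.1775] [0.0864 0.1047] 90.0
blue [391. 167.] 439 ztop 0.1224 rect [0.4554 0.3101] [0.0921 0.0339] 11.5
blue [322. 307.] 910 ztop 0.1026 rect [ 0.7913 -0.0017] [0.9717 0.0078] 89.9
org [329. 217.] 277 ztop 0.0983 rect [0.5662 0.07  ] [0.0873 0.0393] 3.1
org [225. 373.] 1641 ztop 0.101 rect [ 0.8604 -0.296 ] [0.0851 0.1059] 89.9
grn [310. 223.] 195 ztop 0.0985 rect [0.5679 0.016 ] [0.0873 0.0303] 1.4
grn [376. 320.] 1528 ztop 0.1009 rect [0.861  0.0576] [0.1053 0.0866] 0.4
red [341. 214.] 191 ztop 0.098 rect [0.5671 0.1021] [0.0855 0.0312] 3.1
red [170. 393.] 1992 ztop 0.1011 rect [ 0.8614 -0.4139] [0.0865 0.1055] 89.9
```

View pics/top0_z.png

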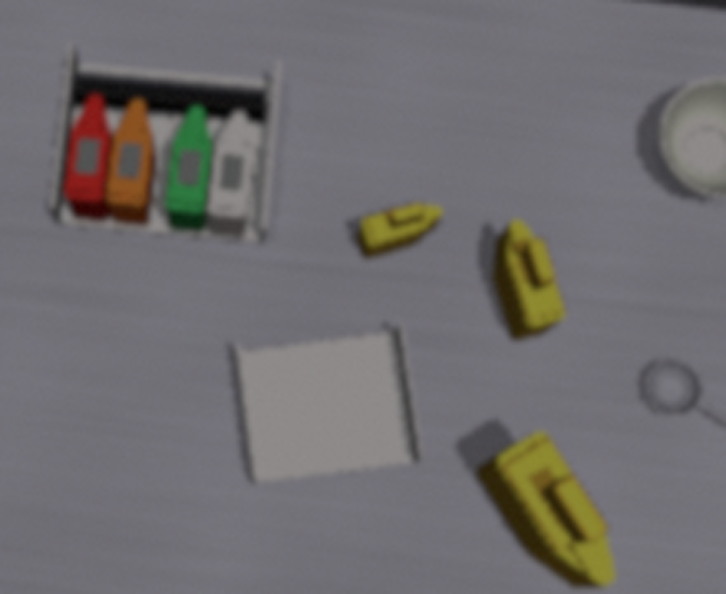

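View pics/scene0_z.png

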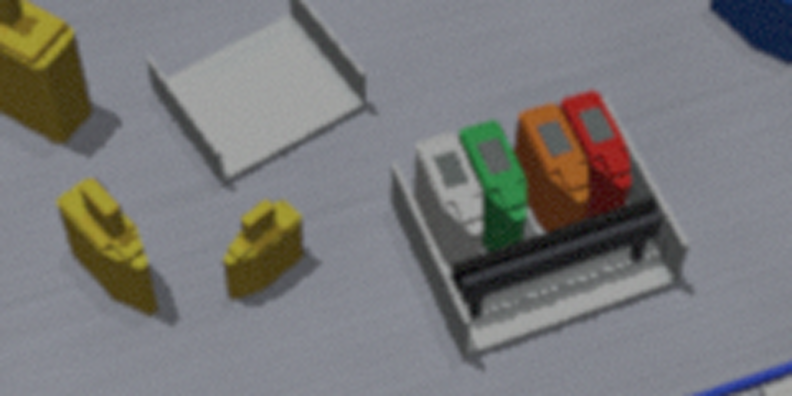

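```bash
cat >> h.py <<'E'
from scipy.spatial.transform import Rotation as Ro
def plan(pos,ydeg,st=None):
    st=st or manip.sense(); R=Ro.from_quat(st['tool_rot']).as_matrix()
    y=np.degrees(np.arctan2(R[1,1],R[0,1]))
    print('now',st['t'],st['tcp_pos'].round(4),'tooly',y.round(2),'tilt z',R[:,2].round(4),'F',st['force'].round(2))
    d=R.T@(np.array(pos)-st['tcp_pos'])*100
    r=-np.radians((ydeg-y+180)%360-180)
    print('dp cm',d.round(3),'roll',r.round(4))
E
python3 - <<'E'
from h import *
plan([.5,.25,.28],20); plan([.48,-.28,.28],-67)
E
```

```text
now 0.15 [0.1555 0.6048 0.2496] tooly 75.57 tilt z [-7.0e-04 -1.5e-03 -1.0e+00] F [-0.3  -0.72  0.7 ]
dp cm [-42.207 -25.784  -3.014] roll 0.9699
now 0.15 [0.1555 0.6048 0.2496] tooly 75.57 tilt z [-7.0e-04 -1.5e-03 -1.0e+00] F [-0.3  -0.72  0.7 ]
dp cm [-53.476 -77.611  -2.933] roll 2.4883
```

```bash
python3 -m creep '{"claw":[8.5,8.5,8.5,8.5,8.5,8.5,8.5,8.5,8.5,8.5,8.5,8.5],"dp":[[-4,-2.4,-0.3],[-8,-4.8,-0.6],[-12,-7.3,-0.9],[-16,-9.8,-1.2],[-20,-12.2,-1.5],[-24,-14.7,-1.8],[-28,-17.1,-2.1],[-32,-19.5,-2.4],[-36,-22,-2.7],[-40,-24.5,-3],[-42.2,-25.8,-3],[-42.2,-25.8,-3]],"roll":[0.1,0.2,0.3,0.4,0.5,0.6,0.7,0.8,0.9,0.97,0.97,0.97]}' 80
python3 - <<'E'
from h import *
plan([.48,-.28,.28],-67)
E
```

```text
t: 1.35
tcp_pos: [0.5029, 0.2476, 0.2802]
tool_rot: [0.576, 0.818, 0.0, 0.001]
force: [-0.6, -0.1, 0.7]
finger_gap: 0.996
now 1.35 [0.5029 0.2476 0.2802] tooly 19.72 tilt z [ 1.6e-03 -5.0e-04 -1.0e+00] F [-0.64 -0.14  0.73]
dp cm [-4.8890e+01 -1.9961e+01  4.1000e-02] roll 1.5135
```

```bash
python3 -m creep '{"claw":[8.5,8.5,8.5,8.5,8.5,8.5,8.5,8.5,8.5,8.5,8.5,8.5],"dp":[[-4.4,-1.8,0],[-8.9,-3.6,0],[-13.3,-5.4,0],[-17.8,-7.3,0],[-22.2,-9.1,0],[-26.7,-10.9,0],[-31.1,-12.7,0],[-35.6,-14.5,0],[-40,-16.3,0],[-44.5,-18.2,0],[-48.9,-20,0],[-48.9,-20,0]],"roll":[0.13,0.27,0.4,0.53,0.67,0.8,0.93,1.07,1.2,1.34,1.47,1.51]}'
python3 - <<'E'
from h import *
plan([.48,-.28,.28],-67)
s=snap('wrist','w1')
E
```

```text
t: 2.55
tcp_pos: [0.4797, -0.2829, 0.2802]
tool_rot: [0.98, 0.2, 0.0, 0.002]
force: [-0.2, 1.5, -0.0]
finger_gap: 0.993
now 2.55 [ 0.4797 -0.2829  0.2802] tooly -66.97 tilt z [ 0.0015 -0.0032 -1.    ] F [-0.19  1.53 -0.04]
dp cm [ 0.142 -0.25   0.016] roll 0.0004
```

View pics/w1.png

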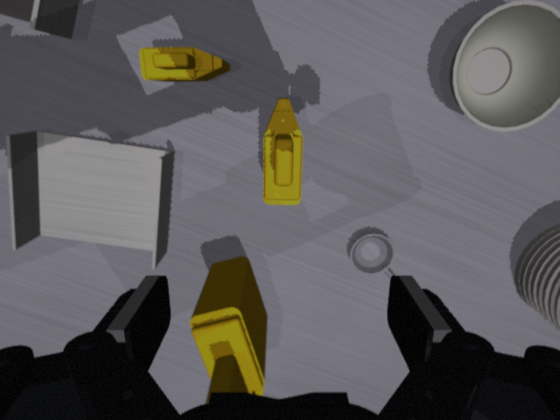

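The wrist view shows the middle canister at (283,155), nose at (285,102) and handle (283,160). The large one is at (230,320) under the left finger, the small one is at (180,63).

```bash
cat >> h.py <<'E'
def layers(s,box,lo,hi,bands):
    P=world(s); hsv=cv2.cvtColor(s['image'],cv2.COLOR_RGB2HSV)
    m=cv2.inRange(hsv,np.array(lo),np.array(hi))>0
    B=np.zeros(m.shape,bool); B[box[1]:box[3],box[0]:box[2]]=1
    m&=B&(s['z_map']>0)
    for a,b in bands:
        Q=P[m&(P[...,2]>a)&(P[...,2]<b)]
        if len(Q)<8: print(a,b,'few');continue
        (c,d,t)=cv2.minAreaRect(Q[:,:2].astype(np.float32))
        ev=np.linalg.eigh(np.cov(Q[:,:2].T))[1][:,1]; yaw=np.degrees(np.arctan2(ev[1],ev[0]))
        print(a,b,len(Q),'mean',Q.mean(0).round(4),'rect',np.round(c,4),np.round(d,4),round(t,1),'pca yaw',round(yaw,1))
E
python3 - <<'E'
from h import *
s=dict(np.load('pics/w1.npz'))
layers(s,(240,85,330,215),(20,120,30),(36,255,255),[(.115,.135),(.077,.095),(.02,.075),(-.1,.01)])
E
```

```text
0.115 0.135 874 mean [ 0.5059 -0.2771  0.1237] rect [ 0.505  -0.2778] [0.0363 0.0137] 22.8 pca yaw -157.6
0.077 0.095 2490 mean [ 0.5025 -0.2779  0.0828] rect [ 0.5047 -0.2776] [0.0921 0.0325] 22.3 pca yaw -157.9
0.02 0.075 31 mean [ 0.5293 -0.2601  0.0512] rect [ 0.5315 -0.2637] [0.0318 0.0264] 21.9 pca yaw -165.2
-0.1 0.01 51 mean [ 0.4814 -0.2671  0.0005] rect [ 0.4871 -0.2697] [0.1113 0.0129] 20.0 pca yaw -159.8
```

Handle and lid both measure as expected (36x14 and 92x33 mm, tops 0.124 and 0.083): centre (0.505, -0.2777), yaw 22.3°.

Run:
```python
from h import *
plan([.505,-.2777,.112],-67.7)
```

```text
now 2.6 [ 0.4792 -0.2797  0.2799] tooly -66.88 tilt z [ 1.e-04  2.e-04 -1.e+00] F [0.28 0.65 0.25]
dp cm [ 2.447  0.829 16.786] roll 0.0142
```

```bash
python3 -m creep '{"claw":[8.5,8.0,7.0,6.0,6.0,6.0,6.0,6.0,6.0],"dp":[[1.2,0.4,2],[2.45,0.83,5],[2.45,0.83,8],[2.45,0.83,11],[2.45,0.83,13],[2.45,0.83,14.8],[2.45,0.83,16],[2.45,0.83,16.8],[2.45,0.83,16.8]],"roll":[0.014,0.014,0.014,0.014,0.014,0.014,0.014,0.014,0.014]}'
python3 - <<'E'
from h import *
plan([.505,-.2777,.112],-67.7)
s=snap('wrist','w2')
E
```

```text
t: 3.5
tcp_pos: [0.5049, -0.2744, 0.1116]
tool_rot: [0.98, 0.197, -0.001, -0.001]
force: [-0.9, -0.5, 0.0]
finger_gap: 0.703
now 3.5 [ 0.5049 -0.2744  0.1116] tooly -67.26 tilt z [-0.0015  0.0014 -1.    ] F [-0.88 -0.52  0.04]
dp cm [-0.114  0.308 -0.04 ] roll 0.0077
```

View pics/w2.png

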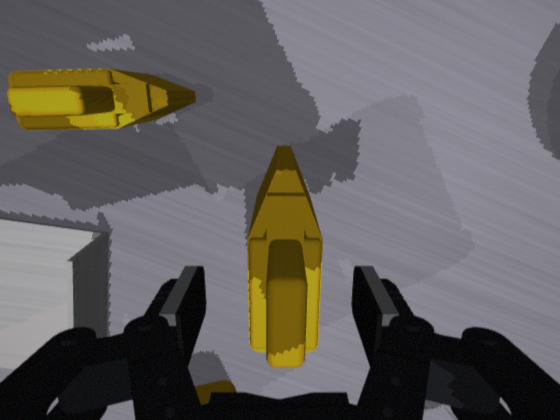

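Fingers straddle the handle at (287,300), its centre about 3 mm right of the jaw middle, which agrees with the pose reading.

```bash
python3 -m creep '{"claw":[6,6,6],"dp":[[0,0.1,0],[0,0.1,0],[0,0.1,0]],"roll":[0,0,0]}'
python3 - <<'E'
from h import *
plan([.505,-.2777,.112],-67.7)
E
```

```text
t: 3.85
tcp_pos: [0.5059, -0.2768, 0.1131]
tool_rot: [0.98, 0.197, 0.0, 0.001]
force: [-0.5, 0.1, 1.1]
finger_gap: 0.702
now 3.85 [ 0.5059 -0.2768  0.1131] tooly -67.33 tilt z [ 0.0012 -0.001  -1.    ] F [-0.54  0.07  1.09]
dp cm [-0.115  0.05   0.108] roll 0.0064
```

```bash
python3 -m creep '{"claw":[4,2,0.8,0.8,0.8,0.8,0.8,0.8,0.8,0.8],"dp":[[0,0,0],[0,0,0],[0,0,0],[0,0,0],[0,0,0],[0,0,0],[0,0,0],[0,0,0],[0,0,0],[0,0,0]],"roll":[0,0,0,0,0,0,0,0,0,0]}' 80
python3 - <<'E'
from h import *
plan([.505,-.2777,.112],-67.7)
s=snap('wrist','w3')
E
```

```text
t: 4.85
tcp_pos: [0.5058, -0.2767, 0.1126]
tool_rot: [0.98, 0.197, 0.0, 0.0]
force: [0.8, -0.2, 2.4]
finger_gap: 0.158
now 4.85 [ 0.5058 -0.2767  0.1126] tooly -67.32 tilt z [ 7.e-04 -6.e-04 -1.e+00] F [ 0.85 -0.17  2.43]
dp cm [-0.115  0.065  0.056] roll 0.0066
```

View pics/w3.png

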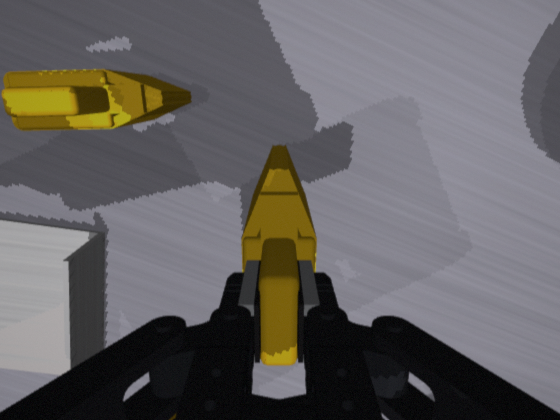

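Gripped (opening 13.5 mm = handle width). Lift and move toward the rack for a close look.

```bash
python3 -m creep '{"claw":[0.8,0.8,0.8,0.8,0.8,0.8,0.8,0.8],"dp":[[0,0,-0.5],[0,0,-1.5],[0,0,-4],[0,0,-7],[0,0,-11],[0,0,-15],[0,0,-18.7],[0,0,-18.7]],"roll":[0,0,0,0,0,0,0,0]}'
python3 - <<'E'
from h import *
plan([.45,.045,.30],-90)
E
```

```text
t: 5.7
tcp_pos: [0.5077, -0.278, 0.3051]
tool_rot: [0.98, 0.197, 0.004, 0.005]
force: [1.0, -0.5, -2.8]
finger_gap: 0.151
now 5.7 [ 0.5077 -0.278   0.3051] tooly -67.31 tilt z [ 0.0091 -0.0075 -0.9999] F [ 1.02 -0.49 -2.83]
dp cm [  7.139 -32.026   0.213] roll 0.3961
```

```bash
python3 -m creep '{"claw":[0.8,0.8,0.8,0.8,0.8,0.8,0.8,0.8,0.8,0.8,0.8,0.8],"dp":[[0.4,-2,0],[1.1,-5,0],[1.9,-8.5,0],[2.7,-12,0],[3.5,-15.5,0],[4.2,-19,0],[5,-22.5,0],[5.8,-26,0],[6.5,-29,0],[7,-31.2,0],[7.1,-32,0],[7.1,-32,0]],"roll":[0.02,0.06,0.1,0.15,0.19,0.24,0.28,0.32,0.36,0.39,0.396,0.396]}'
python3 - <<'E'
from h import *
plan([.45,.045,.30],-90)
s=snap('wrist','w4');s=snap('top','t4')
E
```

```text
t: 6.9
tcp_pos: [0.4461, 0.0471, 0.2981]
tool_rot: [1.0, 0.001, -0.002, -0.0]
force: [0.4, -1.3, -4.3]
finger_gap: 0.152
now 6.9 [0.4461 0.0471 0.2981] tooly -89.87 tilt z [-3.3e-03  2.0e-04 -1.0e+00] F [ 0.41 -1.34 -4.32]
dp cm [ 0.388  0.21  -0.188] roll 0.0023
```

View pics/w4.png

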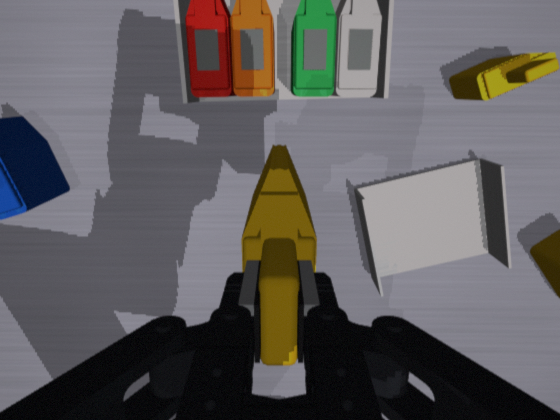

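The wrist view shows the rack front edge along row ~98 (cols 185–390), red (209,50), orange (253,50), gap at col ~283, green (314,50), white (358,50). The held canister's nose is at (280,148).

```bash
python3 - <<'E'
from h import *
s=dict(np.load('pics/w4.npz'));P=world(s)
for n,lo,hi,box in [('org',(8,150,40),(18,255,255),(225,0,280,105)),('grn',(45,100,40),(75,255,255),(285,0,340,105)),('red',(0,150,40),(6,255,255),(180,0,235,105)),('wht',(0,0,100),(180,40,255),(337,0,380,105)),('refill',(20,120,30),(36,255,255),(235,140,325,370))]:
    print(n); layers(s,box,lo,hi,[(.085,.105),(.12,.3)] if n!='refill' else [(.15,.38),(.30,.36),(.25,.285)])
# rack: floor front edge and walls
z=P[...,2]; 
for c in (278,282,286,289,390,384,182,187):
    print(c,[(r,*(P[r,c]*1000).round(0).astype(int)) for r in range(84,106,2)])
# per-row lid sides
for x in (0.53,0.545,0.56):
    m=(np.abs(P[...,0]-x)<.004)&(z>.088)&(z<.104); m[:, :182]=0; m[:,395:]=0
    ys=np.sort(P[m][:,1]); k=np.where(np.diff(ys)>.004)[0]; print(x,ys.min().round(4),[(ys[i].round(4),ys[i+1].round(4)) for i in k],ys.max().round(4))
    m=(np.abs(P[...,0]-x)<.004)&(z>.060)&(z<.072); m[110:]=0
    ys=np.sort(P[m][:,1]); k=np.where(np.diff(ys)>.02)[0]; print(' walls',ys.min().round(4),[(ys[i].round(4),ys[i+1].round(4)) for i in k],ys.max().round(4))
E
python3 - <<'E'
import cv2
i=cv2.imread('pics/w4.png')[0:120,160:420]; cv2.imwrite('pics/w4z.png',cv2.resize(i,None,fx=3,fy=3,interpolation=cv2.INTER_CUBIC))
E
```

```text
org
0.085 0.105 2871 mean [0.5552 0.0682 0.0949] rect [0.5548 0.0684] [0.0717 0.0341] 0.7 pca yaw -179.8
0.12 0.3 few
grn
0.085 0.105 2955 mean [0.5548 0.0187 0.0949] rect [0.555 0.018] [0.0341 0.0717] 89.9 pca yaw 179.9
0.12 0.3 few
red
0.085 0.105 2982 mean [0.5547 0.1027 0.0947] rect [0.5546 0.1037] [0.0728 0.0336] 0.3 pca yaw -179.2
0.12 0.3 few
wht
0.085 0.105 3820 mean [ 0.5544 -0.0169  0.0955] rect [ 0.5547 -0.0179] [0.0725 0.0341] 0.1 pca yaw -179.4
0.12 0.3 few
refill
0.15 0.38 9968 mean [0.4621 0.0469 0.282 ] rect [0.4594 0.0469] [0.0638 0.0339] 0.0 pca yaw 179.8
0.3 0.36 3751 mean [0.4488 0.0469 0.309 ] rect [0.4456 0.0469] [0.0363 0.0147] 0.4 pca yaw 179.9
0.25 0.285 4927 mean [0.4694 0.0468 0.2678] rect [0.4669 0.0467] [0.0339 0.0487] 89.5 pca yaw 179.8
278 [(84, np.int64(529), np.int64(47), np.int64(12)), (86, np.int64(527), np.int64(47), np.int64(12)), (88, np.int64(525), np.int64(47), np.int64(13)), (90, np.int64(523), np.int64(47), np.int64(12)), (92, np.int64(521), np.int64(47), np.int64(12)), (94, np.int64(519), np.int64(47), np.int64(12)), (96, np.int64(517), np.i
[... 3963 characters left out ...]
4)), (102, np.int64(513), np.int64(130), np.int64(66)), (104, np.int64(509), np.int64(146), np.int64(-1))]
0.53 -0.0335 [(np.float64(0.0348), np.float64(0.0514))] 0.1207
 walls -0.1777 [(np.float64(-0.1333), np.float64(-0.0515)), (np.float64(-0.0473), np.float64(0.0349)), (np.float64(0.0349), np.float64(0.13))] 0.1343
0.545 -0.035 [(np.float64(0.035), np.float64(0.0513))] 0.1211
 walls -0.1774 [(np.float64(-0.1426), np.float64(-0.0512)), (np.float64(-0.0467), np.float64(0.0349)), (np.float64(0.035), np.float64(0.1305))] 0.1347
0.56 -0.034 [(np.float64(0.035), np.float64(0.0521))] 0.1213
 walls -0.0504 [(np.float64(-0.0465), np.float64(0.0349)), (np.float64(0.035), np.float64(0.1309))] 0.1352
```

View pics/w4z.png

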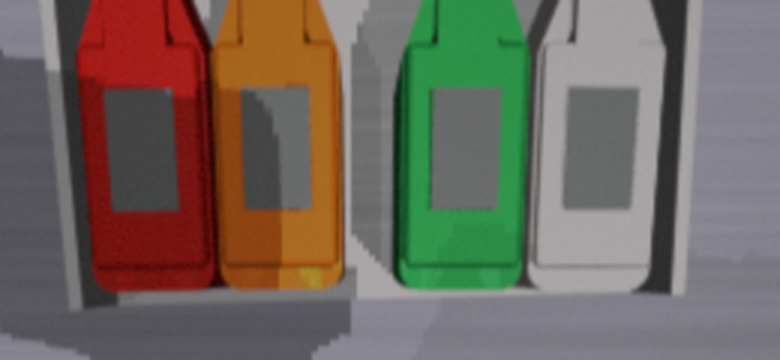

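Run:
```python
from h import *
s=dict(np.load('pics/w4.npz'));P=world(s);z=P[...,2]
for n,c0,c1 in (('L',165,192),('R',378,402)):
    m=(z>.062)&(z<.071)&(P[...,0]>.519); m[:,:c0]=0;m[:,c1:]=0;m[110:]=0
    Q=P[m]; print(n,len(Q))
    xs=np.arange(.521,.60,.004); lo=[];hi=[];xx=[]
    for x in xs:
        q=Q[abs(Q[:,0]-x)<.003]
        if len(q)>6: lo.append(q[:,1].min());hi.append(q[:,1].max());xx.append(x)
    for e in (lo,hi): p=np.polyfit(xx,e,1);print(' slope',p[0].round(4),'y@.53',np.polyval(p,.53).round(4),'y@.575',np.polyval(p,.575).round(4),len(xx))
# front edge: last row per column with floor z ~ .012 between walls
E0=[]
for c in range(195,382,2):
    col=[r for r in range(80,115) if .007<z[r,c]<.02]
    if col: E0.append(P[max(col),c])
E0=np.array(E0); p=np.polyfit(E0[:,1],E0[:,0],1); r=E0[:,0]-np.polyval(p,E0[:,1]); k=abs(r)<.0015; p=np.polyfit(E0[k,1],E0[k,0],1)
print('front edge slope',p[0],'x at y .042',np.polyval(p,.042),k.sum())
s=dict(np.load('pics/t4.npz'));P=world(s);z=P[...,2]
m=(z>.058)&(z<.075)&(P[...,0]>.5)&(P[...,0]<.68)&(P[...,1]>-.08)&(P[...,1]<.16)
for a,b in ((-.08,-.03),(.115,.16)):
    q=P[m&(P[...,1]>a)&(P[...,1]<b)]; p=np.polyfit(q[:,0],q[:,1],1); print('top wall',len(q),p[0].round(4),np.polyval(p,.575).round(4),q[:,0].min(),q[:,0].max())
plan([.455,.0395,.30],-88.5)
```

```text
L 538
 slope 0.0268 y@.53 0.1301 y@.575 0.1313 20
 slope 0.0272 y@.53 0.1342 y@.575 0.1355 20
R 565
 slope 0.0221 y@.53 -0.0515 y@.575 -0.0505 20
 slope 0.0244 y@.53 -0.0473 y@.575 -0.0462 20
front edge slope -0.02449814007097635 x at y .042 0.5151508675672472 80
top wall 97 0.0561 -0.0459 0.5173625782560639 0.6687272423414513Traceback (most recent call last):
  File "<stdin>", line 21, in <module>
    raise TypeError("expected non-empty vector for x")
TypeError: expected non-empty vector for x
```

Run:
```python
from h import *
plan([.455,.0395,.127],-88.58)
```

```text
now 7.0 [0.4475 0.0456 0.2987] tooly -89.99 tilt z [-1.1e-03 -7.0e-04 -1.0e+00] F [-0.03 -0.39 -3.88]
dp cm [ 0.769  0.599 17.171] roll -0.0246
```

```bash
python3 -m creep '{"claw":[0.8,0.8,0.8,0.8,0.8,0.8,0.8,0.8,0.8,0.8,0.8],"dp":[[0.2,0.15,1],[0.4,0.3,3],[0.6,0.5,6],[0.75,0.6,9],[0.75,0.6,12],[0.75,0.6,14],[0.75,0.6,15.8],[0.75,0.6,16.8],[0.75,0.6,17.1],[0.75,0.6,17.1],[0.75,0.6,17.1]],"roll":[-0.005,-0.015,-0.025,-0.025,-0.025,-0.025,-0.025,-0.025,-0.025,-0.025,-0.025]}'
python3 - <<'E'
from h import *
plan([.462,.0397,.127],-88.58)
s=snap('wrist','w5')
P=world(s)
layers(s,(225,140,335,390),(20,120,30),(36,255,255),[(.127,.2),(.085,.11)])
for n,lo,hi,box in [('org',(8,150,40),(18,255,255),(150,0,290,140)),('grn',(45,100,40),(75,255,255),(270,0,420,140))]:
    print(n);layers(s,box,lo,hi,[(.088,.105)])
E
```

```text
t: 8.1
tcp_pos: [0.4559, 0.0399, 0.1289]
tool_rot: [1.0, 0.012, 0.001, 0.0]
force: [-0.0, 0.3, -4.2]
finger_gap: 0.151
now 8.1 [0.4559 0.0399 0.1289] tooly -88.59 tilt z [ 1.7e-03 -3.0e-04 -1.0e+00] F [-0.03  0.28 -4.16]
dp cm [0.61  0.036 0.19 ] roll -0.0002
0.127 0.2 3930 mean [0.459  0.0398 0.1392] rect [0.4555 0.0396] [0.0362 0.0147] 1.7 pca yaw -178.7
0.085 0.11 4629 mean [0.4795 0.0402 0.0983] rect [0.4771 0.0399] [0.0484 0.0339] 0.8 pca yaw -179.1
org
0.088 0.105 7025 mean [0.538  0.0671 0.0949] rect [0.5417 0.0684] [0.047  0.0341] 0.7 pca yaw 168.3
grn
0.088 0.105 7099 mean [0.5385 0.0194 0.095 ] rect [0.5419 0.0182] [0.0479 0.0342] 0.1 pca yaw -172.0
```

View pics/w5.png

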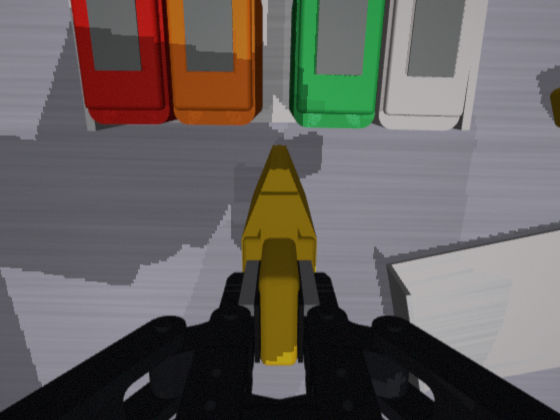

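The nose at (280,148) points into the gap (cols 262–293 at row 110), and the lid is about 2.5 mm above its seated height. Now push gently.

```bash
python3 -m creep '{"claw":[0.8,0.8,0.8,0.8,0.8,0.8,0.8,0.8,0.8,0.8,0.8,0.8],"dp":[[0.2,0,0],[0.5,0,0],[0.8,0,0],[1.1,0,0],[1.4,0,0],[1.7,0,0],[2.0,0,0],[2.3,0,0],[2.6,0,0],[2.8,0,0],[3,0,0],[3,0,0]],"roll":[0,0,0,0,0,0,0,0,0,0,0,0]}'
python3 - <<'E'
from h import *
plan([.455,.0396,.129],-88.58)
E
```

```text
t: 9.35
tcp_pos: [0.4851, 0.0411, 0.1282]
tool_rot: [1.0, 0.012, -0.0, -0.0]
force: [0.0, 0.9, -3.6]
finger_gap: 0.148
now 9.35 [0.4851 0.0411 0.1282] tooly -88.58 tilt z [-4.e-04  3.e-04 -1.e+00] F [ 0.03  0.89 -3.59]
dp cm [-3.013  0.077 -0.078] roll -0.0
```

```bash
python3 -m creep '{"claw":[0.8,0.8,0.8,0.8,0.8,0.8,0.8,0.8,0.8,0.8],"dp":[[0.15,0,0],[0.3,0,0],[0.45,0,0],[0.6,0,0],[0.75,0,0],[0.9,0,0],[1.05,0,0],[1.2,0,0],[1.35,0,0],[1.5,0,0]],"roll":[0,0,0,0,0,0,0,0,0,0]}'
python3 -m creep '{"claw":[0.8,0.8,0.8,0.8,0.8,0.8,0.8,0.8],"dp":[[0.1,0,0],[0.2,0,0],[0.3,0,0],[0.4,0,0],[0.5,0,0],[0.6,0,0],[0.7,0,0],[0.8,0,0]],"roll":[0,0,0,0,0,0,0,0]}'
python3 - <<'E'
from h import *
plan([.455,.0396,.129],-88.58)
s=snap('wrist','w6')
E
```

```text
t: 10.35
tcp_pos: [0.4998, 0.0413, 0.1282]
tool_rot: [1.0, 0.013, -0.001, 0.0]
force: [-3.1, 0.4, -3.9]
finger_gap: 0.152
t: 11.15
tcp_pos: [0.5081, 0.0416, 0.1283]
tool_rot: [1.0, 0.012, -0.0, -0.0]
force: [-4.4, 1.0, -4.0]
finger_gap: 0.15
now 11.15 [0.5081 0.0416 0.1283] tooly -88.58 tilt z [-3.e-04  1.e-04 -1.e+00] F [-4.4   0.97 -3.97]
dp cm [-5.315  0.064 -0.071] roll -0.0
```

View pics/w6.png

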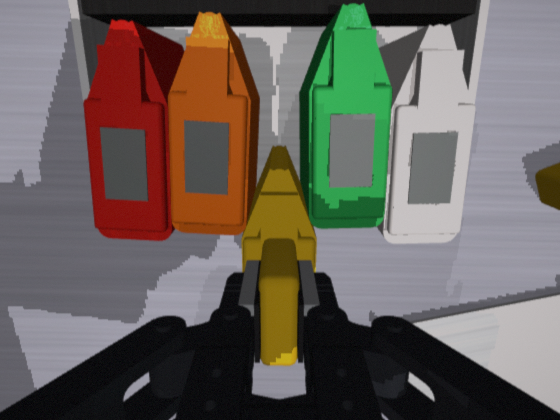

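The nose is in the gap and the row is parting: orange (210,160) and green (350,160) have been pushed a few mm back as well, all upright. Force is 4.4 N. Continuing.

```bash
python3 -m creep '{"claw":[0.8,0.8,0.8,0.8,0.8,0.8,0.8,0.8,0.8,0.8],"dp":[[0.1,0,0],[0.2,0,0],[0.3,0,0],[0.4,0,0],[0.5,0,0],[0.6,0,0],[0.7,0,0],[0.8,0,0],[0.9,0,0],[1,0,0]],"roll":[0,0,0,0,0,0,0,0,0,0]}'
python3 -m creep '{"claw":[0.8,0.8,0.8,0.8,0.8,0.8,0.8,0.8,0.8,0.8],"dp":[[0.1,0,0],[0.2,0,0],[0.3,0,0],[0.4,0,0],[0.5,0,0],[0.6,0,0],[0.7,0,0],[0.8,0,0],[0.9,0,0],[1,0,0]],"roll":[0,0,0,0,0,0,0,0,0,0]}'
python3 - <<'E'
from h import *
plan([.455,.0396,.129],-88.58)
s=snap('wrist','w7')
E
```

```text
t: 12.2
tcp_pos: [0.519, 0.0416, 0.1285]
tool_rot: [1.0, 0.012, 0.001, 0.0]
force: [-0.7, 0.8, -4.0]
finger_gap: 0.151
t: 13.2
tcp_pos: [0.5281, 0.0421, 0.1283]
tool_rot: [1.0, 0.012, -0.0, -0.0]
force: [-1.7, 0.1, -4.0]
finger_gap: 0.15
now 13.2 [0.5281 0.0421 0.1283] tooly -88.58 tilt z [-3.e-04  1.e-04 -1.e+00] F [-1.74  0.07 -4.04]
dp cm [-7.315  0.067 -0.07 ] roll -0.0
```

View pics/w7.png

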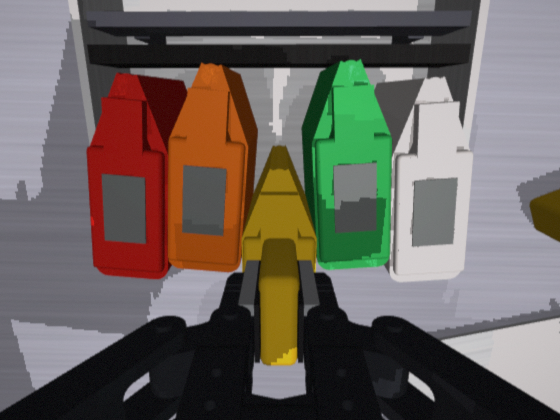

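The row has parted, with the refill's body between orange (205,190) and green (352,190). The pad's front bar is at row ~55. I'll estimate where the pad face is.

Run:
```python
from h import *
s=dict(np.load('pics/w7.npz'));P=world(s)
for c in (270,278,286):
    print(c,[(r,*(P[r,c]*1000).round(0).astype(int).tolist()) for r in range(36,76,3)])
for n,lo,hi,box in [('org',(8,150,40),(18,255,255),(150,40,262,280)),('grn',(45,100,40),(75,255,255),(295,40,400,280)),('ref',(20,120,30),(36,255,255),(235,140,325,370))]:
    print(n);layers(s,box,lo,hi,[(.088,.105)])
```

```text
270 [(36, 635, 49, 11), (39, 634, 49, 11), (42, 632, 49, 11), (45, 624, 48, 71), (48, 622, 48, 72), (51, 621, 48, 73), (54, 620, 48, 72), (57, 619, 48, 72), (60, 618, 48, 70), (63, 617, 48, 67), (66, 617, 48, 47), (69, 617, 49, 13), (72, 615, 49, 13), (75, 614, 49, 12)]
278 [(36, 635, 45, 11), (39, 634, 45, 13), (42, 632, 45, 14), (45, 624, 44, 72), (48, 623, 44, 71), (51, 621, 44, 71), (54, 620, 44, 72), (57, 619, 44, 71), (60, 618, 44, 70), (63, 617, 44, 67), (66, 617, 44, 48), (69, 617, 44, 10), (72, 615, 44, 13), (75, 614, 44, 12)]
286 [(36, 635, 40, 12), (39, 634, 40, 13), (42, 632, 40, 13), (45, 624, 41, 72), (48, 623, 41, 71), (51, 622, 41, 70), (54, 620, 41, 70), (57, 619, 41, 72), (60, 618, 41, 72), (63, 617, 41, 68), (66, 617, 40, 47), (69, 617, 39, 12), (72, 616, 39, 14), (75, 614, 39, 12)]
org
0.088 0.105 10770 mean [0.5702 0.073  0.0948] rect [0.5683 0.0739] [0.0341 0.0925] 85.9 pca yaw 176.7
grn
0.088 0.105 10803 mean [0.5728 0.0122 0.0948] rect [0.571  0.0113] [0.0922 0.0338] 6.0 pca yaw -175.1
ref
0.088 0.105 4393 mean [0.5516 0.0423 0.0975] rect [0.5489 0.0418] [0.0487 0.0346] 0.9 pca yaw -177.9
```

Pad face at x≈0.617 (102 mm behind the edge), so contact is expected at TCP x≈0.571.

```bash
for i in 1; do python3 -m creep '{"claw":[0.8,0.8,0.8,0.8,0.8,0.8,0.8,0.8,0.8,0.8],"dp":[[0.1,0,0],[0.2,0,0],[0.3,0,0],[0.4,0,0],[0.5,0,0],[0.6,0,0],[0.7,0,0],[0.8,0,0],[0.9,0,0],[1,0,0]],"roll":[0,0,0,0,0,0,0,0,0,0]}'; done
python3 -m creep '{"claw":[0.8,0.8,0.8,0.8,0.8,0.8,0.8,0.8,0.8,0.8],"dp":[[0.1,0,0],[0.2,0,0],[0.3,0,0],[0.4,0,0],[0.5,0,0],[0.6,0,0],[0.7,0,0],[0.8,0,0],[0.9,0,0],[1,0,0]],"roll":[0,0,0,0,0,0,0,0,0,0]}'
python3 - <<'E'
from h import *
plan([.455,.0396,.129],-88.58)
s=snap('wrist','w8')
for n,lo,hi,box in [('org',(8,150,40),(18,255,255),(120,40,262,380)),('grn',(45,100,40),(75,255,255),(295,40,420,380)),('ref',(20,120,30),(36,255,255),(235,140,325,370))]:
    print(n);layers(s,box,lo,hi,[(.088,.105)])
E
```

```text
t: 14.25
tcp_pos: [0.5382, 0.0423, 0.1283]
tool_rot: [1.0, 0.012, -0.0, -0.0]
force: [-1.9, 1.4, -3.7]
finger_gap: 0.151
t: 15.25
tcp_pos: [0.5482, 0.0426, 0.1283]
tool_rot: [1.0, 0.012, -0.0, -0.0]
force: [-1.8, 1.0, -4.2]
finger_gap: 0.15
now 15.25 [0.5482 0.0426 0.1283] tooly -88.58 tilt z [-0.e+00  1.e-04 -1.e+00] F [-1.76  0.97 -4.21]
dp cm [-9.326  0.066 -0.069] roll -0.0
org
0.088 0.105 9257 mean [0.574  0.0754 0.0948] rect [0.5693 0.0758] [0.0338 0.0925] 87.5 pca yaw 174.7
grn
0.088 0.105 9275 mean [0.5758 0.0105 0.0949] rect [0.5711 0.0098] [0.0927 0.0339] 4.7 pca yaw -172.2
ref
0.088 0.105 4396 mean [0.5716 0.0428 0.0975] rect [0.569  0.0424] [0.0485 0.0346] 1.1 pca yaw -178.3
```

View pics/w8.png

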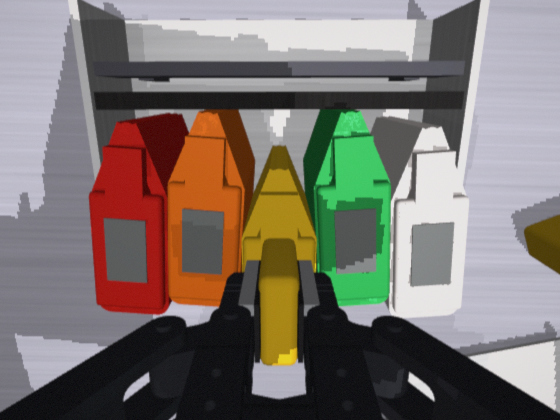

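Refill is well between the two, all upright, 1.8 N. Continuing and lowering 2 mm (the lid is still 2.7 mm above the neighbours').

```bash
python3 -m creep '{"claw":[0.8,0.8,0.8,0.8,0.8,0.8,0.8,0.8,0.8,0.8,0.8,0.8],"dp":[[0.1,0,0.02],[0.2,0,0.04],[0.3,0,0.06],[0.4,0,0.08],[0.5,0,0.1],[0.6,0,0.12],[0.7,0,0.14],[0.8,0,0.16],[0.9,0,0.18],[1,0,0.2],[1.1,0,0.2],[1.2,0,0.2]],"roll":[0,0,0,0,0,0,0,0,0,0,0,0]}'
python3 -m creep '{"claw":[0.8,0.8,0.8,0.8,0.8,0.8,0.8,0.8],"dp":[[0.05,0,0],[0.1,0,0],[0.15,0,0],[0.2,0,0],[0.25,0,0],[0.3,0,0],[0.35,0,0],[0.4,0,0]],"roll":[0,0,0,0,0,0,0,0]}'
python3 -m creep '{"claw":[0.8,0.8,0.8,0.8],"dp":[[0.05,0,0],[0.1,0,0],[0.15,0,0],[0.2,0,0]],"roll":[0,0,0,0]}'
```

```text
t: 16.5
tcp_pos: [0.5602, 0.0428, 0.1263]
tool_rot: [1.0, 0.012, -0.0, 0.0]
force: [-2.3, 0.3, -2.9]
finger_gap: 0.153
t: 17.3
tcp_pos: [0.5642, 0.0429, 0.1263]
tool_rot: [1.0, 0.012, 0.0, 0.0]
force: [-2.0, 0.2, -4.4]
finger_gap: 0.148
t: 17.7
tcp_pos: [0.5662, 0.043, 0.1263]
tool_rot: [1.0, 0.012, 0.0, -0.0]
force: [-2.9, -0.2, -3.4]
finger_gap: 0.147
```

```bash
python3 -m creep '{"claw":[0.8,0.8,0.8,0.8],"dp":[[0.05,0,0],[0.1,0,0],[0.15,0,0],[0.2,0,0]],"roll":[0,0,0,0]}'
python3 -m creep '{"claw":[0.8,0.8,0.8,0.8],"dp":[[0.03,0,0],[0.06,0,0],[0.1,0,0],[0.1,0,0]],"roll":[0,0,0,0]}'
python3 -m creep '{"claw":[0.8,0.8,0.8,0.8],"dp":[[0.03,0,0],[0.06,0,0],[0.1,0,0],[0.1,0,0]],"roll":[0,0,0,0]}'
```

```text
t: 18.1
tcp_pos: [0.5682, 0.043, 0.1263]
tool_rot: [1.0, 0.012, 0.0, 0.0]
force: [-2.5, 0.5, -3.7]
finger_gap: 0.148
t: 18.5
tcp_pos: [0.5693, 0.0431, 0.1263]
tool_rot: [1.0, 0.012, 0.0, -0.0]
force: [-1.0, 0.7, -3.8]
finger_gap: 0.15
t: 18.9
tcp_pos: [0.5703, 0.043, 0.1263]
tool_rot: [1.0, 0.012, 0.0, 0.0]
force: [-0.6, 0.1, -4.9]
finger_gap: 0.148
```

```bash
python3 -m creep '{"claw":[0.8,0.8,0.8,0.8],"dp":[[0.03,0,0],[0.06,0,0],[0.1,0,0],[0.1,0,0]],"roll":[0,0,0,0]}'
python3 -m creep '{"claw":[0.8,0.8,0.8],"dp":[[0.03,0,0],[0.05,0,0],[0.05,0,0]],"roll":[0,0,0]}'
python3 -m creep '{"claw":[0.8,0.8,0.8],"dp":[[0.03,0,0],[0.05,0,0],[0.05,0,0]],"roll":[0,0,0]}'
```

```text
t: 19.3
tcp_pos: [0.5714, 0.0431, 0.1263]
tool_rot: [1.0, 0.012, 0.0, -0.0]
force: [-1.4, 0.6, -4.0]
finger_gap: 0.149
t: 19.6
tcp_pos: [0.5718, 0.0431, 0.1263]
tool_rot: [1.0, 0.012, 0.0, 0.0]
force: [-0.9, 0.4, -4.0]
finger_gap: 0.151
t: 19.9
tcp_pos: [0.572, 0.0431, 0.1264]
tool_rot: [1.0, 0.012, -0.0, 0.0]
force: [-1.8, 0.4, -4.0]
finger_gap: 0.151
```

```bash
python3 -m creep '{"claw":[0.8,0.8,0.8],"dp":[[0.03,0,0],[0.06,0,0],[0.06,0,0]],"roll":[0,0,0]}'
python3 -m creep '{"claw":[0.8,0.8,0.8],"dp":[[0.03,0,0],[0.06,0,0],[0.06,0,0]],"roll":[0,0,0]}'
python3 -m creep '{"claw":[0.8,0.8,0.8],"dp":[[0.03,0,0],[0.06,0,0],[0.06,0,0]],"roll":[0,0,0]}'
```

```text
t: 20.2
tcp_pos: [0.5722, 0.0431, 0.1263]
tool_rot: [1.0, 0.012, -0.001, 0.0]
force: [-3.7, -1.1, -2.2]
finger_gap: 0.151
t: 20.5
tcp_pos: [0.5725, 0.0431, 0.1261]
tool_rot: [1.0, 0.012, -0.001, -0.0]
force: [-4.3, -0.5, -2.2]
finger_gap: 0.15
t: 20.8
tcp_pos: [0.5727, 0.0432, 0.126]
tool_rot: [1.0, 0.012, -0.001, -0.0]
force: [-5.4, -1.3, -1.4]
finger_gap: 0.153
```

Contact with the stop felt at TCP x≈0.572 (force rising, motion slowing). Press a bit more.

```bash
python3 -m creep '{"claw":[0.8,0.8,0.8],"dp":[[0.03,0,0],[0.06,0,0],[0.06,0,0]],"roll":[0,0,0]}'
python3 -m creep '{"claw":[0.8,0.8,0.8],"dp":[[0.03,0,0],[0.06,0,0],[0.06,0,0]],"roll":[0,0,0]}'
python3 -m creep '{"claw":[0.8,0.8,0.8],"dp":[[0.03,0,0],[0.06,0,0],[0.06,0,0]],"roll":[0,0,0]}'
```

```text
t: 21.1
tcp_pos: [0.5729, 0.0432, 0.1259]
tool_rot: [1.0, 0.013, -0.002, -0.0]
force: [-6.5, -1.0, -1.2]
finger_gap: 0.148
t: 21.4
tcp_pos: [0.5731, 0.0432, 0.1258]
tool_rot: [1.0, 0.013, -0.002, -0.0]
force: [-7.5, -2.3, -1.3]
finger_gap: 0.149
t: 21.7
tcp_pos: [0.5732, 0.0432, 0.1257]
tool_rot: [1.0, 0.013, -0.003, -0.0]
force: [-7.1, -1.2, -1.0]
finger_gap: 0.152
```

```bash
python3 -m creep '{"claw":[0.8,0.8,0.8],"dp":[[0.03,0,0],[0.06,0,0],[0.06,0,0]],"roll":[0,0,0]}'
python3 -m creep '{"claw":[0.8,0.8,0.8],"dp":[[0.03,0,0],[0.06,0,0],[0.06,0,0]],"roll":[0,0,0]}'
python3 -m creep '{"claw":[0.8,0.8,0.8,0.8],"dp":[[0.03,0,0],[0.06,0,0],[0.06,0,0],[0.06,0,0]],"roll":[0,0,0,0]}'
python3 - <<'E'
from h import *
plan([.455,.0396,.129],-88.58)
s=snap('wrist','w9'); snap('scene','s9')
for n,lo,hi,box in [('org',(8,150,40),(18,255,255),(120,40,262,380)),('grn',(45,100,40),(75,255,255),(295,40,420,380)),('ref',(20,120,30),(36,255,255),(235,140,325,370))]:
    print(n);layers(s,box,lo,hi,[(.088,.105)])
E
```

```text
t: 22.0
tcp_pos: [0.5734, 0.0433, 0.1256]
tool_rot: [1.0, 0.013, -0.003, -0.0]
force: [-7.7, -1.5, -0.0]
finger_gap: 0.152
t: 22.3
tcp_pos: [0.5736, 0.0433, 0.1256]
tool_rot: [1.0, 0.013, -0.004, -0.0]
force: [-9.0, -0.4, -0.1]
finger_gap: 0.148
t: 22.7
tcp_pos: [0.5738, 0.0433, 0.1255]
tool_rot: [1.0, 0.013, -0.005, -0.0]
force: [-8.7, -1.3, -0.7]
finger_gap: 0.15
now 22.7 [0.5738 0.0433 0.1255] tooly -88.54 tilt z [-0.009  0.    -1.   ] F [-8.69 -1.34 -0.68]
dp cm [-11.883   0.066  -0.245] roll 0.0006
org
0.088 0.105 6038 mean [0.5878 0.0773 0.0945] rect [0.5798 0.0776] [0.073  0.0347] 0.9 pca yaw 165.9
grn
0.088 0.105 6061 mean [0.5894 0.0093 0.0946] rect [0.5814 0.009 ] [0.0731 0.0335] 2.4 pca yaw -163.9
ref
0.088 0.105 4372 mean [0.5964 0.0434 0.0947] rect [0.5943 0.0435] [0.0481 0.0339] 1.6 pca yaw -178.3
```

View pics/w9.png

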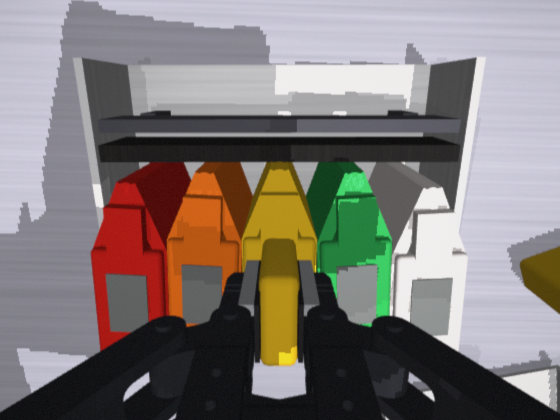

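View pics/s9.png

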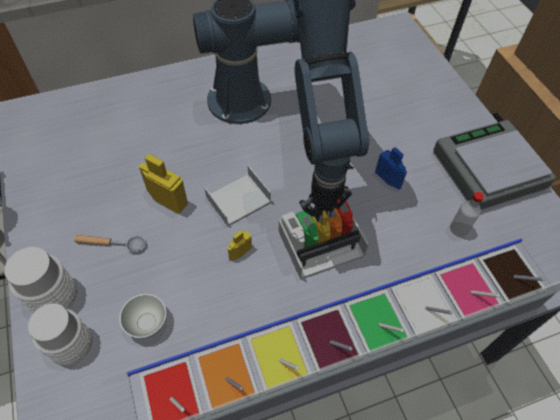

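The nose (280,160) sits on the pad face, flush between orange and green, and all five are upright. The lid is level with its neighbours. A little more press for margin over neighbour friction, then hold.

```bash
python3 -m creep '{"claw":[0.8,0.8,0.8],"dp":[[0.04,0,0],[0.08,0,0],[0.1,0,0]],"roll":[0,0,0]}'
python3 -m creep '{"claw":[0.8,0.8,0.8,0.8,0.8,0.8],"dp":[[0.04,0,0],[0.08,0,0],[0.1,0,0],[0.1,0,0],[0.1,0,0],[0.1,0,0]],"roll":[0,0,0,0,0,0]}'
```

```text
t: 23.1
tcp_pos: [0.574, 0.0433, 0.1253]
tool_rot: [1.0, 0.013, -0.005, -0.0]
force: [-9.4, -2.2, 0.3]
finger_gap: 0.153
t: 23.7
tcp_pos: [0.5743, 0.0434, 0.1253]
tool_rot: [1.0, 0.013, -0.006, -0.0]
force: [-11.7, -1.6, 1.9]
finger_gap: 0.147
```

Pressed at ~11.7 N total (pre-contact drag about 1–3 N). Unload most of it, then open a little.

```bash
python3 -m creep '{"claw":[0.8,0.8,0.8,0.8,0.8,0.8],"dp":[[-0.1,0,0],[-0.2,0,0],[-0.3,0,0],[-0.4,0,0],[-0.45,0,0],[-0.45,0,0]],"roll":[0,0,0,0,0,0]}'
```

```text
t: 24.3
tcp_pos: [0.5729, 0.0433, 0.1251]
tool_rot: [1.0, 0.012, -0.003, -0.0]
force: [-3.8, -1.6, -4.4]
finger_gap: 0.148
```

```bash
python3 -m creep '{"claw":[1.5,1.7,2.0,2.3,2.6,3.0,3.0,3.0],"dp":[[0,0,0],[0,0,0],[0,0,0],[0,0,0],[0,0,0],[0,0,0],[0,0,0],[0,0,0]],"roll":[0,0,0,0,0,0,0,0]}' 20
python3 - <<'E'
from h import *
plan([.455,.0396,.129],-88.58)
s=snap('wrist','w10')
E
```

```text
t: 25.1
tcp_pos: [0.5751, 0.0432, 0.1263]
tool_rot: [1.0, 0.012, 0.0, -0.0]
force: [0.3, 0.0, 0.1]
finger_gap: 0.353
now 25.1 [0.5751 0.0432 0.1263] tooly -88.58 tilt z [ 2.e-04  0.e+00 -1.e+00] F [0.3  0.02 0.1 ]
dp cm [-12.013   0.064  -0.268] roll 0.0
```

View pics/w10.png

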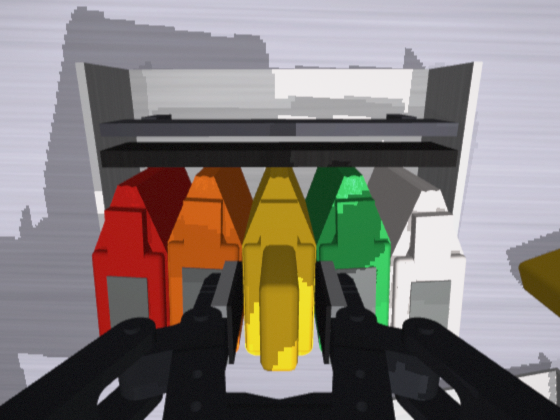

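The fingers are clear on both sides of the handle (255–300) with zero force, and the canister stands free. Going straight up.

```bash
python3 -m creep '{"claw":[3,3,3,3,3,3,3,3,3,3],"dp":[[0,0,-0.5],[0,0,-1.5],[0,0,-3],[0,0,-5],[0,0,-8],[0,0,-11],[0,0,-14],[0,0,-16],[0,0,-16],[0,0,-16]],"roll":[0,0,0,0,0,0,0,0,0,0]}'
python3 - <<'E'
from h import *
plan([.5,.0396,.3],-88.58)
s=snap('wrist','w11');snap('scene','s11');snap('top','t11')
for n,lo,hi,box in [('org',(8,150,40),(18,255,255),(120,40,270,420)),('grn',(45,100,40),(75,255,255),(290,40,420,420)),('red',(0,150,40),(6,255,255),(120,40,260,420)),('ref',(20,120,30),(36,255,255),(235,100,325,420))]:
    print(n);layers(s,box,lo,hi,[(.088,.105),(.12,.15)])
P=world(s); z=P[...,2]; m=(z>.066)&(z<.076)&(P[...,0]>.6)&(abs(P[...,1]-.043)<.012); print('pad x min',np.percentile(P[m][:,0],[0,2,50,100]).round(4))
E
```

```text
t: 26.15
tcp_pos: [0.5748, 0.0432, 0.2868]
tool_rot: [1.0, 0.012, 0.0, 0.0]
force: [-0.7, -0.0, 0.2]
finger_gap: 0.351
now 26.15 [0.5748 0.0432 0.2868] tooly -88.58 tilt z [ 9.e-04 -1.e-04 -1.e+00] F [-0.71 -0.03  0.16]
dp cm [-7.487  0.178 -1.326] roll 0.0
org
0.088 0.105 2644 mean [0.5699 0.0766 0.0946] rect [0.57   0.0772] [0.0336 0.0922] 88.8 pca yaw 178.5
0.12 0.15 few
grn
0.088 0.105 2660 mean [0.5716 0.0086 0.0947] rect [0.5717 0.008 ] [0.0921 0.0338] 4.9 pca yaw -175.7
0.12 0.15 few
red
0.088 0.105 2599 mean [0.5652 0.1101 0.0946] rect [0.5649 0.111 ] [0.0329 0.0917] 88.1 pca yaw 178.7
0.12 0.15 few
ref
0.088 0.105 2425 mean [0.5698 0.0425 0.0945] rect [0.5704 0.0426] [0.092  0.0339] 1.5 pca yaw -178.7
0.12 0.15 857 mean [0.5725 0.0428 0.1351] rect [0.5708 0.0428] [0.0357 0.0133] 1.4 pca yaw -178.7
pad x min [0.6004 0.6118 0.6241 0.6381]
```

View pics/w11.png

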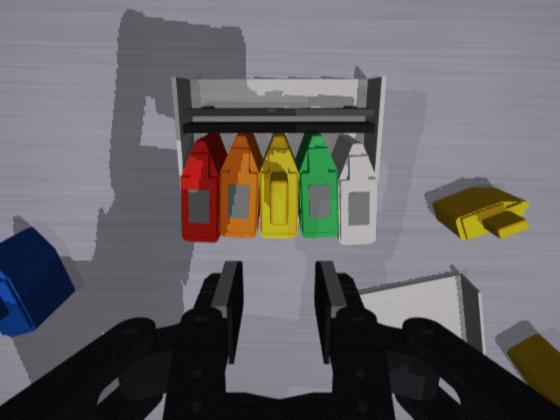

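View pics/s11.png

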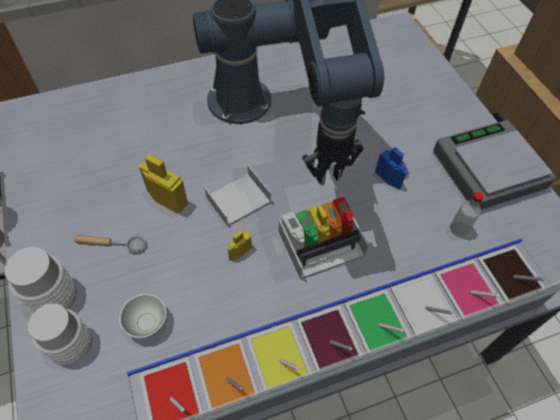

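```bash
python3 -c "
from station import workorder; print(workorder.sign_off())"
```

```text
the job is handed in; nothing more can be done
None
```

I pushed the yellow refill canister nose first into the gap between orange and green until it pressed on the rubber stop. Then I eased off, let go, lifted straight up, and handed the job in at about 26 s of the 72 s allowed.

- **Pushing force:** the wrist force was 1–4.4 N while the row was parting. I first felt the stop at TCP x ≈ 0.572 m, and the press peaked at 11.7 N. I could not read the force on the stop or the neighbours directly. I infer the stop got well over 3 N, because the drag before contact was only 1–3 N.
- **Yellow canister:** the last wrist picture puts it about 5 mm short of the rack's centre in depth, against the 9 mm allowed. It is in line with the rack to about 0.1°. Its lid is level with its neighbours, so it is on the rack floor. Its nose is about 0–1 mm from the stop face, which I measured before the push.
- **Row:** yellow's centre is 34 mm or more from both orange's and green's. All four neighbours stand upright in the rack. Green is turned about 3° from the rack's line, which the order does not limit.
- **Bystanders:** in the last scene picture the blue canister, sauce bottle, bowl and scoop look to be where they started. I did not re-measure them.
- **Failed check:** my fit of the rack walls in the top view failed because the arm hid them. I used the wrist-camera fit instead, where the walls and front edge agreed on a rack angle of about 1.4°. The final depth fit of the stop face was too noisy to use.

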